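# Hang the keyhole board on the stud

### The arm

A 6-joint arm with a two-finger parallel gripper is mounted at the origin on a cart in front of the work surface, level with it; the furniture and walls round the work are solid. World frame = base frame: x ahead of the robot, y to its left, z up, the work surface at z = 0. Lengths are in m, angles in rad, forces in N, time in s.
With the tool pointing down it reaches from about 0.275 to 0.825 m from the base axis. Payload 4.9 kg.
Tool frame: the origin (TCP) lies midway between the tips of the shut fingers; the grasp point (between the pads) lies 19 mm behind it (grip_point_offset is the distance from the TCP to the grasp point, in m); z points along the fingers, y is the line along which they close (so a half turn about z gives the same grasp; the last joint's range is limited). The gripper opens to 85 mm and grips with 20 to 120 N. Pads are 22 mm wide; open, the fingers measure 114 mm over their backs; the gripper's body (76 mm by 85 mm) begins 54 mm behind the grasp point. The pads swing forward as they close: fully open they stand 13 mm farther back than shut.
Start: joints at [1.198, 0.326, -0.193, 1.052, 0, 1.437], TCP at [0.13, 0.534, 0.231] pointing down, gripper open.
Joint ranges: [-2.65, 2.65], [-0.97, 1.79], [-1.3, 1.35], [-1.93, 2.1], [-1.47, 1.37], [-3.14, 3.14]. Speed limits (rad/s): [2.57, 2.57, 3.14, 3.14, 3.14, 3.14].

### API

Orientations are given as a rotation vector (axis times angle).
In Python, from cell import * gives the robot as it stands. Calls block until the motion is done:
- movep(position, orientation): joint-space move of the TCP to a pose.
- move_l(position, velocity=0.15, rot=None, until_force=None): straight line of the TCP; rot=None keeps the orientation; velocity is the mean speed in m/s. With until_force (N) it stops when the force on the tool has changed by that much, and returns True; else False.
- set_joints(angles): joint-space move.
- let_go() and grab(newtons=None): open the fingers fully, or close them until they stop; newtons is the grip in N (None keeps the last).
- sleep(seconds).
- ik(position, orientation): joint angles nearest the present ones, or None.
- get_state(): the state.
- grab_frame(name): name is "side" or "top"; returns a dict with "img" (420x560x3 uint8, red, green, blue), "fx", "fy", "cx", "cy" (pixels), "cam_to_world" (4x4, takes a point from camera to world coordinates). Camera axes: x right, y down, z forward; pixel columns grow to the right and rows downward; lengths in m; the calibration is good to about 2 mm. A picture is of the moment at which its call begins. There is no depth.
A pose or a line that the arm cannot do raises MotionError and nothing moves.
- sign_off(): hands the job in; it is judged then, once.
Trained networks look in the newest picture that a camera, given by its name, has taken for a name from the list of things; names that differ only in an ending like _2 or _b are one class to them, and where a whole thing is asked for, a point or a joint stands for the part that bears it (a point fixed in the world has none). Each returns a list of dicts, best first, with "score" (0 to 1); they miss things now and then, are a little off and sometimes report something else, mostly with a low value. They report only what shows in the picture. A call takes as long as a camera call.
- spot_in(camera, name): "centre" ([column, row] in pixels, amid what is visible of it).
- silhouettes(camera, name): "mask" (420x560 bool, what is visible of it) and "centre" ([column, row] in pixels, amid what is visible of it).
- tip_of(camera, name): "centre" ([column, row] in pixels: a listed point, or the origin of a listed thing).
The state is a dict: "clock": time; "q": joint angles; "joint_velocities": joint speeds; "tau": joint torques, N m; "position": TCP position; "eef_rot": TCP orientation; "contact_force": force on the tool from outside, world axes, zero at the start; "wrist_torque": the same for the moment, N m; "finger_gap": opening from 0.0 (shut) to 1.0 (fully open); "grasp_force": force on a finger pad.
Only numpy, scipy, OpenCV 4.12 (cv2) and the standard library are available. Lean on these libraries where they do the work, as an engineer would, in place of code of your own. Each camera call takes 0.05 s, during which the arm holds its last target. There are 200 camera calls.

### The job

Take the wooden board with the keyhole-shaped opening out of the white rack and hang it on the headed stud of the hanging stand: pass the wide part of the keyhole over the stud's head, then bring the board down so that the stud's neck goes to the top of the narrow slot and the board is locked behind the head. Let the board hang there by itself, upright, and leave the other board standing in the rack.

Things in the scene. Friction and masses are not known exactly. Their poses are not given: they have to be found in the camera images.
- keyhole_board_center (a point): Middle of the loose wooden board with the keyhole, 110 wide (y), 190 high (z), 10 thick (x), 0.15 kg, standing upright in one bay of the rack; front and back are alike. The keyhole goes through: wide round part 46 across, centred 25 below this point, narrowing upwards to a slot 16 wide whose closed top is 31 above this point. The top 50 of the board is plain wood to pinch.
- plain_board_center (a point): Middle of the other loose wooden board, 110 wide (y), 130 high (z), 10 thick (x), standing in the other bay of the rack (its top is 142 above the table: carry the keyhole board clear of it). It has only a round hole of 16 mm near its top, too small for the stud's head.
- stud (a point): Half-way along the neck of the fixed stud, on its axis, 145 mm above the table. x runs along the stud from head to panel (away from the robot), z up. Neck 8 thick, 28 long from panel to head; head a dark disc 24 across, 5 thick. The head passes with the keyhole board's middle 25 above this point; when hung, that middle is 27 below it.
- hanging_stand: Fixed stand that carries the stud: white panel 70 mm wide, 14 thick, top 157 above the table (the hung board's top is 56 higher), on a steel base 130 deep, 120 wide, 8 thick. Origin under the base at table height, x as the stud's.
- board_rack: Fixed white rack, 64 mm deep (x), 266 wide (y), 42 high; origin in the middle of its underside. It can stand left or right of the robot. A groove along y, 14 wide, 30 deep, floor 12 above the table, is split into two bays centred 64 mm either side of the origin; which board is in which varies. Lift a board over 35 mm to clear it.

How it is judged:
At the end, for the whole second after the job is handed in: The keyhole board hangs on the stud, upright within 11 degrees: its middle 27 mm below the stud's axis within 10 mm, within 12 mm of it sideways and within 13 mm of mid-neck along it; the other board's middle is within 30 mm of where it stood (z of keyhole_board_center in the frame of stud between -0.037 and -0.017 m and y of keyhole_board_center in the frame of stud between -0.012 and 0.012 m and x of keyhole_board_center in the frame of stud between -0.013 and 0.013 m and angle between keyhole_board_center's own z axis and vertical below 0.2 rad and distance of plain_board_center from where it was at the start of the episode below 0.03 m); the robot touches nothing.
It also fails if it takes over 48 s, if anything falls off the work surface, if the arm or the gripper's body presses on something with over 40 N, if the wrist force passes 120 N, or if a joint passes its speed limit or range.

## Working session

There is one attempt and no reset: what is moved stays moved. The work goes in short steps, each a Python script; the robot and the scene stay as the last script left them, time stands still between calls to the robot, and variables do not carry over. Pictures are saved under pics/ and viewed, at most 10 in all, crops included, and the job is handed in when it is done.

```bash
mkdir -p pics; ls
cat > h.py <<'E'
from cell import *
import numpy as np, cv2
def P(f):
    T=np.array(f["cam_to_world"]); return T,f
def ray(f,px):
    T=np.array(f["cam_to_world"]); d=np.array([(px[0]-f["cx"])/f["fx"],(px[1]-f["cy"])/f["fy"],1.])
    return T[:3,3],T[:3,:3]@d
def atz(f,px,z):
    o,d=ray(f,px); return o+d*(z-o[2])/d[2]
def proj(f,p):
    T=np.array(f["cam_to_world"]); c=T[:3,:3].T@(np.array(p)-T[:3,3]); return np.array([f["fx"]*c[0]/c[2]+f["cx"],f["fy"]*c[1]/c[2]+f["cy"]])
def tri(f1,p1,f2,p2):
    o1,d1=ray(f1,p1);o2,d2=ray(f2,p2)
    s=np.linalg.lstsq(np.c_[d1,-d2],o2-o1,rcond=None)[0]
    a,b=o1+d1*s[0],o2+d2*s[1]; return (a+b)/2,np.linalg.norm(a-b)
E
python3 - <<'E'
from h import *
np.set_printoptions(precision=4,suppress=True)
F={c:grab_frame(c) for c in("side","top")}
for c,f in F.items():
    cv2.imwrite(f"pics/{c}0.png",f["img"][:,:,::-1]); print(c,f["fx"],np.array(f["cam_to_world"]))
for n in("keyhole_board_center","plain_board_center","stud","hanging_stand","board_rack"):
    R={c:tip_of(c,n) for c in F}
    for c in R: print(n,c,[(np.round(r["centre"],1),round(r["score"],2)) for r in R[c][:3]])
    if R["side"] and R["top"]: print(tri(F["side"],R["side"][0]["centre"],F["top"],R["top"][0]["centre"]))
print(get_state())
E
```

```text
pics
side 451.3892315942818 [[ 0.83   -0.3346  0.4462  0.0691]
 [-0.5577 -0.4881  0.6713 -0.7361]
 [-0.0068 -0.8061 -0.5918  0.7253]
 [ 0.      0.      0.      1.    ]]
top 507.47951995461256 [[-0.0056 -0.9987  0.0505  0.4836]
 [-1.      0.0055 -0.0034  0.0032]
 [ 0.0031 -0.0506 -0.9987  1.2817]
 [ 0.      0.      0.      1.    ]]
keyhole_board_center side [(array([296. , 230.9]), 0.63)]
keyhole_board_center top []
plain_board_center side [(array([334.3, 276.8]), 0.68)]
plain_board_center top []
stud side [(array([218.1, 158.6]), 0.86)]
stud top [(array([178.4, 233.6]), 0.58)]
(array([0.4887, 0.2098, 0.1279]), np.float64(0.010417237200455572))
hanging_stand side [(array([222.7, 197.7]), 0.67)]
hanging_stand top [(array([190.5, 232.2]), 0.88)]
(array([0.4897, 0.2027, 0.0067]), np.float64(0.005072162475193154))
board_rack side [(array([311.2, 282.7]), 0.69), (array([216.8, 156. ]), 0.46)]
board_rack top [(array([344.4, 224. ]), 0.82)]
(array([ 0.5068, -0.1846, -0.0036]), np.float64(0.0017344120112410448))
{'clock': 0.6, 'q': array([ 1.1978,  0.3262, -0.1926,  1.052 ,  0.    ,  1.4366]), 'joint_velocities': array([-0.0001, -0.0002, -0.001 , -0.0006,  0.0001,  0.0011]), 'tau': array([ -0.0003, -44.3085,  26.265 ,   0.0013,  -0.0001,   0.    ]), 'position': array([0.1301, 0.5344, 0.2313]), 'eef_rot': array([-0.3742, -3.1192,  0.    ]), 'contact_force': array([-0.3226,  0.8294, -0.0257]), 'wrist_torque': array([-0.0152,  0.011 , -0.0114]), 'grasp_force': 0.0, 'finger_gap': 0.9979301790035331}
```

View pics/side0.png

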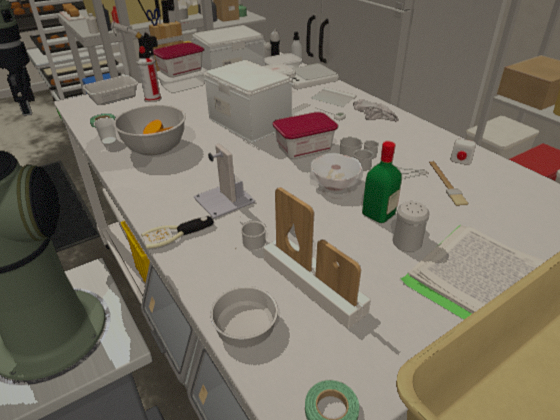

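View pics/top0.png

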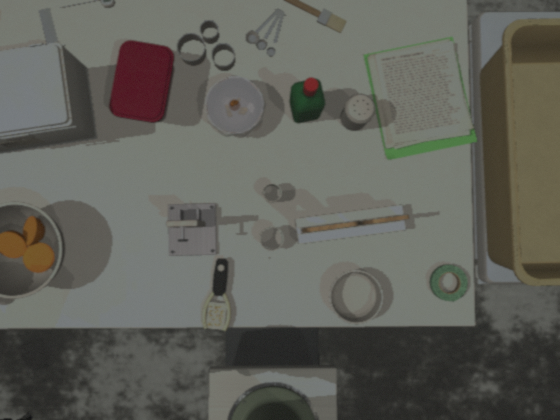

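The side view shows the keyhole board (taller, ~295,230) in the far bay, the plain board (~336,272) in the near bay, and the stud head at ~(211,157). The top view shows the rack around (352,224), slightly turned, and the stand around (192,229). I'll measure yaws next.

Run:
```python
from h import *
np.set_printoptions(precision=4,suppress=True)
F={c:grab_frame(c) for c in("side","top")}
t=F["top"]["img"][:,:,::-1]; s=F["side"]["img"][:,:,::-1]
a=cv2.resize(t[190:270,150:420],None,fx=2.9,fy=2.9,interpolation=cv2.INTER_CUBIC)
b=cv2.resize(s[130:330,180:380],None,fx=1.7,fy=1.7,interpolation=cv2.INTER_CUBIC)
c=cv2.resize(s[130:220,180:270],(340,340),interpolation=cv2.INTER_CUBIC)
o=np.zeros((232+340,784,3),np.uint8);o[:a.shape[0],:a.shape[1]]=a;o[232:,:340]=b;o[232:,350:690]=c
cv2.imwrite("pics/crop.png",o)
for n in("board_rack","hanging_stand","keyhole_board_center","plain_board_center","stud"):
  for c in F:
    for r in silhouettes(c,n)[:1]:
        m=r["mask"].astype(np.uint8); q=cv2.findNonZero(m); ra=cv2.minAreaRect(q)
        print(n,c,round(r["score"],2),m.sum(),cv2.boundingRect(q),ra)
        np.save(f"pics/{n}_{c}.npy",m)
        if c=="top":
            z={"board_rack":.042,"hanging_stand":.008,"keyhole_board_center":.202,"plain_board_center":.142,"stud":.145}[n]
            print(np.array([atz(F[c],p,z)[:2] for p in cv2.boxPoints(ra)]))
```

```text
board_rack side 0.23 1746 (316, 240, 44, 64) ((337.95269775390625, 270.4662170410156), (63.93620300292969, 35.688026428222656), 35.53767776489258)
board_rack top 0.79 2241 (296, 205, 110, 39) ((350.6617126464844, 223.73976135253906), (26.212739944458008, 109.59339904785156), 82.56858825683594)
[[ 0.521  -0.056 ]
 [ 0.5543 -0.3224]
 [ 0.4906 -0.3295]
 [ 0.4576 -0.0637]]
hanging_stand side 0.79 1807 (196, 144, 58, 73) ((216.6339111328125, 182.13156127929688), (67.57411193847656, 50.319461822509766), 62.927921295166016)
hanging_stand top 0.84 2473 (167, 203, 50, 53) ((191.69061279296875, 229.02789306640625), (51.5211067199707, 49.07428741455078), 88.02507019042969)
[[0.5582 0.2646]
 [0.5618 0.1415]
 [0.4328 0.137 ]
 [0.4293 0.2596]]
keyhole_board_center side 0.58 2318 (275, 186, 40, 85) ((294.5, 228.0), (84.0, 39.0), 90.0)
keyhole_board_center top 0.76 257 (303, 222, 54, 10) ((329.5583801269531, 226.88510131835938), (5.932292938232422, 53.45055389404297), 81.38435363769531)
[[ 0.4946 -0.0653]
 [ 0.511  -0.178 ]
 [ 0.4985 -0.1797]
 [ 0.4821 -0.0671]]
plain_board_center side 0.92 1903 (315, 239, 46, 67) ((338.3640441894531, 270.6585388183594), (68.03450775146484, 37.767189025878906), 36.52885437011719)
plain_board_center top 0.47 206 (358, 215, 51, 10) ((383.00775146484375, 219.56155395507812), (4.341215133666992, 50.48213195800781), 82.87498474121094)
[[ 0.5111 -0.1929]
 [ 0.5246 -0.3058]
 [ 0.5149 -0.3068]
 [ 0.5014 -0.1939]]
stud side 0.8 1898 (194, 143, 60, 75) ((215.7210693359375, 181.70127868652344), (67.89118194580078, 52.38492202758789), 64.48612976074219)
stud top 0.6 2435 (167, 203, 50, 52) ((191.5, 228.5), (51.0, 49.0), 90.0)
[[0.5527 0.2349]
 [0.5521 0.1251]
 [0.4381 0.1251]
 [0.4388 0.2344]]
```

View pics/crop.png

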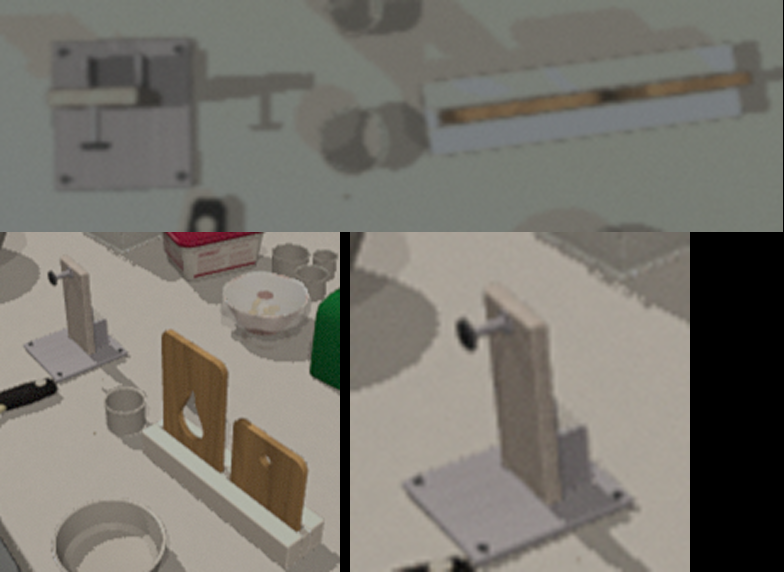

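The head sits at about (183,240) in the top view and (211,157) in the side view. The cup beside the rack is low. I'll triangulate the stud and fit the board box to both masks.

Run:
```python
from h import *
import pickle
from scipy.optimize import minimize
np.set_printoptions(precision=4,suppress=True)
F={c:grab_frame(c) for c in("side","top")}
pickle.dump(F,open("F0.pkl","wb"))
print("head tri",tri(F["side"],(210.7,157.0),F["top"],(183.1,240.3)),"top@.145",atz(F["top"],(183.1,240.3),.145))
print("panel top ends",atz(F["top"],(167.2,223.8),.157),atz(F["top"],(197.2,223),.157))
S=8
def hull(c,x,y,yaw,h):
    co,si=np.cos(yaw),np.sin(yaw)
    pts=[proj(F[c],(x+co*a-si*b,y+si*a+co*b,z)) for a in(-.005,.005) for b in(-.055,.055) for z in(.042,h)]
    im=np.zeros((420,560),np.uint8)
    cv2.fillConvexPoly(im,cv2.convexHull(np.array(np.round(np.array(pts)*S*2),np.int32)),1,shift=4) if False else cv2.fillConvexPoly(im,cv2.convexHull(np.int32(np.round(np.array(pts)*16))),1,shift=4)
    return im
for n,h,x0 in(("keyhole_board_center",.202,(.4966,-.1225,.126)),("plain_board_center",.142,(.513,-.2498,.126))):
    M={}
    for c in F:
        m=np.load(f"pics/{n}_{c}.npy"); k,_=cv2.findContours(m,0,2)
        cv2.drawContours(m,k,-1,1,-1); M[c]=m
    def cost(p): return sum(1-(hull(c,*p,h)&M[c]).sum()/(hull(c,*p,h)|M[c]).sum() for c in F)
    r=min((minimize(cost,np.array(x0)+d,method="Nelder-Mead",options=dict(initial_simplex=np.array(x0)+d+np.array([[0,0,0],[.008,0,0],[0,.008,0],[0,0,.04]]))) for d in([0,0,0],[-.005,.005,0],[.005,-.005,0])),key=lambda r:r.fun)
    print(n,r.x,r.fun,[1-(hull(c,*r.x,h)&M[c]).sum()/(hull(c,*r.x,h)|M[c]).sum() for c in F])
    cost0=cost(x0);print(cost0)
for psi in(.126,.03):
  for k in(0,np.pi):
    th=np.pi/4+(psi+k)/2; rv=np.pi*np.array([np.cos(th),np.sin(th),0])
    for p in((.4966,-.1225,.25),(.49,.2,.25)): print(psi,k,p,ik(p,rv))
```

```text
head tri (array([0.4692, 0.1985, 0.1445]), np.float64(0.0003904897787543481)) top@.145 [0.4691 0.1986 0.145 ]
panel top ends [0.5059 0.2318 0.157 ] [0.5073 0.1654 0.157 ]
keyhole_board_center [ 0.4977 -0.129   0.1255] 0.2778724912243734 [np.float64(0.06669236700077097), np.float64(0.21118012422360244)]
0.38077148864132804
plain_board_center [ 0.5131 -0.2553  0.1096] 0.4116629449796172 [np.float64(0.08929452392698567), np.float64(0.3223684210526315)]
0.5232280891533139
0.126 0 (0.4966, -0.1225, 0.25) [-0.3862  0.2426 -0.2588  1.0695  0.      1.0586]
0.126 0 (0.49, 0.2, 0.25) [ 0.248   0.2758 -0.2142  1.0809  0.      1.6928]
0.126 3.141592653589793 (0.4966, -0.1225, 0.25) [-0.3862  0.2426 -0.2588  1.0695  0.     -2.083 ]
0.126 3.141592653589793 (0.49, 0.2, 0.25) [ 0.248   0.2758 -0.2142  1.0809  0.     -1.4488]
0.03 0 (0.4966, -0.1225, 0.25) [-0.3862  0.2426 -0.2588  1.0695  0.      1.1546]
0.03 0 (0.49, 0.2, 0.25) [ 0.248   0.2758 -0.2142  1.0809  0.      1.7888]
0.03 3.141592653589793 (0.4966, -0.1225, 0.25) [-0.3862  0.2426 -0.2588  1.0695  0.     -1.987 ]
0.03 3.141592653589793 (0.49, 0.2, 0.25) [ 0.248   0.2758 -0.2142  1.0809  0.     -1.3528]
```

```bash
cat >> h.py <<'E'
def rv(psi,pitch=0):
    th=np.pi/4+psi/2; return np.pi*np.array([np.cos(th),np.sin(th),0])
np.set_printoptions(precision=4,suppress=True)
def st(t=""):
    s=get_state(); print(t,s["clock"],s["position"],s["contact_force"],"gap",s["finger_gap"],"gf",s["grasp_force"]); return s
E
python3 - <<'E'
from h import *
b=np.array([.4977,-.129,0]); R=rv(.1255)
movep(b+[0,0,.27],R); st()
print(move_l(b+[0,0,.170],.12,until_force=12)); st("down")
grab(60); st("grab")
print(move_l(b+[0,0,.215],.08)); st("lift")
f=grab_frame("side"); cv2.imwrite("pics/lift.png",cv2.resize(f["img"][100:340,160:420,::-1],None,fx=2.5,fy=2.5))
E
```

```text
3.9833 [ 0.4978 -0.1283  0.27  ] [-0.1899  0.0699 -0.2795] gap 1.000242644336005 gf 0.0
False
down 4.9667 [ 0.4982 -0.1292  0.1707] [0.2142 0.0438 0.4733] gap 0.9996932884610955 gf 0.0
grab 5.6417 [ 0.4979 -0.1291  0.1702] [ 0.5672 -0.1047  1.5536] gap 0.10774632715318537 gf 58.91522705554962
False
lift 6.3583 [ 0.4974 -0.1289  0.2146] [ 0.0965 -0.8948 -1.4072] gap 0.1083080031220505 gf 58.527406454086304
```

View pics/lift.png

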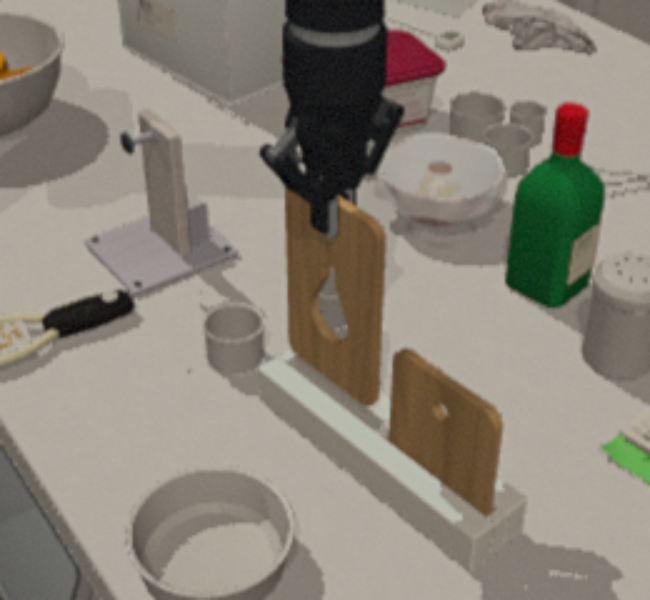

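The board is pinched midway, with the keyhole at ~(330,305) in the crop, and it clears the rack. The plain board is still standing. I'll carry it to a spot in front of the stud and look again.

Run:
```python
from h import *
import pickle
psi=.03; e=np.array([np.cos(psi),np.sin(psi),0]); s=np.array([.4857,.199,.145])
move_l([.4974,-.129,.29],.15)
move_l(s-.09*e+[0,0,.145],.2,rot=rv(psi))
move_l(s-.07*e+[0,0,.088],.1); sleep(.3); a=st()
F={c:grab_frame(c) for c in("side","top")}; pickle.dump(F,open("F1.pkl","wb"))
P=a["position"]; print("exp centre",P-[0,0,.063])
for n in("keyhole_board_center","stud"):
  for c in F:
    r=tip_of(c,n)[:1]; print(n,c,[(np.round(q["centre"],1),round(q["score"],2)) for q in r], proj(F[c],P-[0,0,.063]) if n[0]=="k" else proj(F[c],s))
im=F["side"]["img"][:,:,::-1].copy()
cr=cv2.resize(im[80:230,130:290],None,fx=3.7,fy=3.7,interpolation=cv2.INTER_CUBIC)
for b in(-.055,.055):
  for h in(-.095,.095):
    u=proj(F["side"],P-[0,0,.063]-.005*e+b*np.array([-e[1],e[0],0])+[0,0,h]); cv2.circle(cr,tuple(np.int32((u-[130,80]+.5)*3.7)),3,(0,0,255),-1)
u=proj(F["side"],P-[0,0,.088]-.005*e); cv2.circle(cr,tuple(np.int32((u-[130,80]+.5)*3.7)),3,(0,255,0),-1)
cv2.imwrite("pics/pre.png",cr)
```

```text
9.9583 [0.4159 0.197  0.2335] [ 1.1296 -0.2349 -1.2903] gap 0.1059607498587483 gf 58.52077066898346
exp centre [0.4159 0.197  0.1705]
keyhole_board_center side [(array([192.7, 153.2]), 0.83)] [190.2576 154.3305]
keyhole_board_center top [(array([183.3, 265.4]), 0.56)] [181.7261 264.9072]
stud side [(array([215.7, 156.3]), 0.78)] [216.319  154.9271]
stud top [] [182.9263 232.8457]
```

View pics/pre.png

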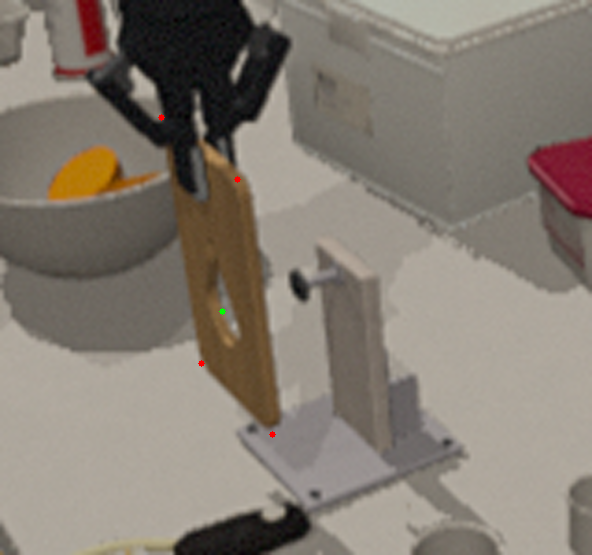

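Projected corners match the board within about 1 px, apart from a shift of ~2 mm towards −y, so I'll correct y by +2 mm. The head at ~(300,284) is clear in front. Inserting and lowering.

Run:
```python
from h import *
import pickle
psi=.03; e=np.array([np.cos(psi),np.sin(psi),0]); s=np.array([.4857,.201,.145])
move_l(s-.07*e+[0,0,.088],.1)
print("in",move_l(s+[0,0,.088],.06,until_force=8)); sleep(.2); st()
if abs(get_state()["position"][0]-s[0])<.006:
    print("down",move_l(s+[0,0,.033],.04,until_force=7)); sleep(.2); st()
F={c:grab_frame(c) for c in("side","top")}; pickle.dump(F,open("F2.pkl","wb"))
im=F["side"]["img"][:,:,::-1]
cv2.imwrite("pics/ins.png",cv2.resize(im[80:230,150:310],None,fx=3.7,fy=3.7,interpolation=cv2.INTER_CUBIC))
```

```text
in False
 12.025 [0.4855 0.2011 0.2331] [-0.1824  0.4116 -1.5732] gap 0.10761702698279291 gf 58.52089583873749
down True
 13.4167 [0.4856 0.201  0.181 ] [-0.3248  0.6507  6.7726] gap 0.10683114492081841 gf 59.63598132133484
```

View pics/ins.png

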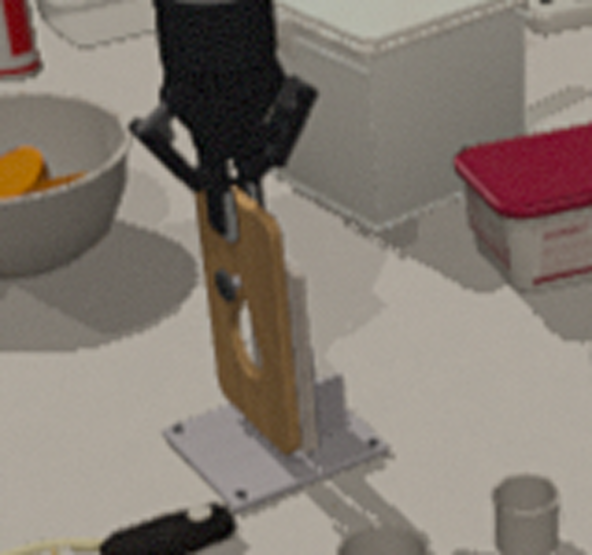

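The head (~(228,285)) shows in front of the board at the slot top, and contact came exactly at the expected hung height. Releasing.

Run:
```python
from h import *
let_go(); st()
p=get_state()["position"]; move_l(p+[0,0,.13],.12); sleep(1.0); st()
F={c:grab_frame(c) for c in("side","top")}
for n in("keyhole_board_center","plain_board_center"):
  for c in F: print(n,c,[(np.round(q["centre"],1),round(q["score"],2)) for q in tip_of(c,n)[:1]])
print("want",proj(F["side"],(.4857,.199,.118)),proj(F["top"],(.4857,.199,.118)))
im=F["side"]["img"][:,:,::-1]
cv2.imwrite("pics/hung.png",cv2.resize(im[80:320,150:400],None,fx=2.4,fy=2.4,interpolation=cv2.INTER_CUBIC))
```

```text
14.2417 [0.4845 0.2007 0.1797] [-0.8793 -0.2272  0.7061] gap 0.9972373853033261 gf 0.0
 16.475 [0.4845 0.2007 0.3097] [ 0.199  -0.0475  0.5543] gap 1.001167703185802 gf 0.0
keyhole_board_center side [(array([218. , 162.4]), 0.96)]
keyhole_board_center top [(array([187.2, 233.8]), 0.73)]
plain_board_center side [(array([222.1, 200.9]), 0.27)]
plain_board_center top []
want [217.3026 163.9825] [184.959  232.8558]
```

View pics/hung.png

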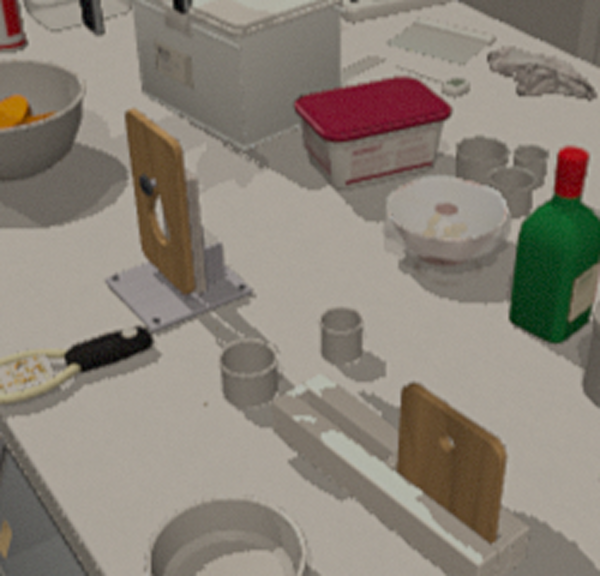

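The board hangs upright with the head (~(149,185)) in front of it. The plain board is still in its bay (~(450,460)), and the gripper is clear.

```bash
python3 -c "
from h import *
print(sign_off())"
```

```text
the job is handed in; nothing more can be done
None
```

The keyhole board hangs upright and free on the stud, locked behind its head, the plain board still stands in the rack, and the job was handed in at about 17 s of the 48 s allowed; no verdict was returned.

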